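# Zero the dial depth gauge and lift it off its setting block

### The arm

A 6-joint arm with a two-finger parallel gripper is mounted at the origin on a cart in front of the work surface, level with it; the furniture and walls round the work are solid. World frame = base frame: x ahead of the robot, y to its left, z up, the work surface at z = 0. Lengths are in m, angles in rad, forces in N, time in s.
With the tool pointing down it reaches from about 0.35 to 0.925 m from the base axis. Payload 6.4 kg.
Tool frame: the origin (TCP) lies at the very end of the fingers, on their centre line; the grasp point (between the pads) lies 19 mm behind it (ctrl.hold_point_z is the distance from the TCP to the grasp point, in m); z points along the fingers, y is the line along which they close (so a half turn about z gives the same grasp; the last joint's range is limited). The gripper opens to 85 mm and grips with 20 to 120 N. Pads are 22 mm wide; open, the fingers measure 114 mm over their backs; the gripper's body (76 mm by 85 mm) begins 54 mm behind the grasp point. The pads swing forward as they close: fully open they stand 13 mm farther back than shut.
Start: joints at [1.146, 0.245, 1.558, -0, 1.339, -0.174], TCP at [0.161, 0.63, 0.231] pointing down, gripper open.
Joint ranges: [-3.13, 3.13], [-1.02, 2.26], [0.13, 2.54], [-0.95, 4.09], [0.21, 2.88], [-2.74, 2.74]. Speed limits (rad/s): [2.57, 2.57, 3.14, 3.14, 3.14, 3.14].

### API

Orientations are given as a rotation vector (axis times angle).
In Python, from bench import ctrl gives the robot as it stands.
- The arm moves only by the tool jog_arm, never from a script. Its arguments are lists of equal length, an entry for each row: "slide": the shift along the tool's x, y, z in mm, a list of three; "rot": the turn, a rotation vector about the tool's x, y, z in rad, a list of three; "gripper": the closure, from -1 (fully open) to 1 (shut). In form: {"slide": [[tx, ty, tz], ...], "rot": [[ax, ay, az], ...], "gripper": [gripper, ...]}. A call has 1 to 10 rows; each row shifts and turns the commanded pose from where the row before left it, along the tool's axes as they then stand; what a row does not reach is not made up. A row lasts 1/10 s, in which the tool goes at most 50 mm and 8.59 degrees, less where a joint would pass 70% of its speed; a pose out of reach is approached as far as the arm can. A call is refused whole if a number of a shift passes 50 or a number of a turn 0.15, either way. A call with a gripper value outside its range is refused whole. The fingers move at their own pace and stop on an object; "force" is the grip in N (left out, the last holds). Time passes only in rows, so rows that do not move let the fingers close. It gives the time, the measured TCP pose, the force, the opening and the grip force at its end, in the units of the state.
- ctrl.get_obs(): the state, without advancing time (a new reading comes with each control period).
- ctrl.camera(name): name is "side" or "top" or "wrist"; returns (picture, depth): 420x560x3 uint8, blue, green, red; 420x560 float32, m along the optical axis (not along the pixel's ray), 0 where there is no reading.
- ctrl.camera_info(name): a dict with "fx", "fy", "cx", "cy" (pixels), "rvec" (rotation vector, rad) and "tvec" (3), from world to camera coordinates, as OpenCV has them. Camera axes: x right, y down, z forward; pixel columns grow to the right and rows downward; lengths in m; the calibration is good to about 2 mm. A picture is of the moment at which its call begins: read the wrist's pose just before it. camera_info takes no time and is no camera call; for the wrist camera it gives the pose at the moment of the call.
- ctrl.sign_off(): hands the job in; it is judged then, once.
Trained networks look in the newest picture that a camera, given by its name, has taken for a name from the list of things; names that differ only in an ending like _2 or _b are one class to them, and where a whole thing is asked for, a point or a joint stands for the part that bears it (a point fixed in the world has none). Each returns a list of dicts, best first, with "p" (0 to 1); they miss things now and then, are a little off and sometimes report something else, mostly with a low value. They report only what shows in the picture. A call takes as long as a camera call. They do not tell look-alikes from the thing itself.
- ctrl.recognise(label, camera): "bbox" ([left, top, right, bottom] in pixels, round what is visible of it).
The state is a dict: "clock": time; "q": joint angles; "joint_velocities": joint speeds; "joint_torque": joint torques, N m; "eef_pos": TCP position; "tool_rot": TCP orientation; "ft_force": force on the tool from outside, world axes, zero at the start; "moment": the same for the moment, N m; "finger_gap": finger opening in m; "grip_force": force on a finger pad.
Only numpy, scipy, OpenCV 4.12 (cv2) and the standard library are available. Lean on these libraries where they do the work, as an engineer would, in place of code of your own. Each camera call takes 0.05 s, during which the arm holds its last target. There are 200 camera calls.

### The job

The dial depth gauge stands in the pocket of its setting block. Turn its bezel until the zero mark stands exactly at the pointer, let go of the bezel, then grip the gauge by the round case under the bezel and, without touching the bezel again, lift it straight up about 10 cm clear of the block, without turning or tipping it and leaving the other things on the table alone. Finish still holding it there in the air, level and still above the block, so that I can swap the block for the nest it is going to check.

Things in the scene. Friction and masses are not known exactly. Their poses are not given: they have to be found in the camera images.
- setting_block: Plain steel block, 66 x 116 x 35 mm (x, y, z), fixed to the table. Origin: centre of its underside, z up, long side along its y. In its top is a closed pocket 23 x 93 mm, floor at z = 30 mm, where the gauge's foot stands with 1.5 mm clearance all round. A bore in the pocket floor holds a fixed pin under the gauge's plunger; its height varies, so the pointer's direction does too.
- gauge: The dial depth gauge, loose, about 0.4 kg in all, dial face up. Origin: centre of the underside of its foot, z up; all parts are centred on the z axis. From below: foot bar 20 x 90 x 13 mm (long side along y), standing on the pocket floor; neck 17 mm in diameter; round bright case 56 mm in diameter, z = 28 to 49 mm; bezel z = 49 to 63 mm.
- case_grip (a point): Centre of the round case, on the gauge's axis, 39 mm above its origin: grip here across the 56 mm diameter, from any side, to lift. Below the case 15 mm are free down to the foot bar. The bezel above it is 3 mm smaller all round, so straight fingers on the case clear it.
- dial_bezel: Dark ribbed ring on top of the gauge, 50 mm in diameter, 14 mm high, carrying the white scale; turns about the gauge's z axis with light friction (0.03 N m), stays where left, no stop within the turn needed. Origin: on the axis at the ring's lower edge, level with the top of the wider case: fingertips that grip the bezel stay above this. x axis: from the dial centre to the zero mark; z up.
- dial_pointer: Thin black needle over the scale, 14 mm from centre to tip, short wide tail. Origin: on the axis, 61 mm above the gauge's origin. x axis: along the needle to its tip. It does not turn with the bezel. Zero reading: this x axis and the bezel's point the same way. When the gauge is lifted its spring plunger comes out and the needle swings away: that is right, leave it.
- zero_mark (a point): Middle of the zero mark on the scale, 19 mm from the centre: the one bold black arrowhead and bar, pointing outward (the other marks are thin lines, 0.126 rad apart). At the start it stands 0.4 to 1.5 rad counterclockwise (from above) of the pointer, so the bezel has to be turned clockwise by that much.
- pointer_tip (a point): The needle's tip, 14 mm from the dial's centre.
- nest_block: Light grey fixture nest, 40 x 62 x 24 mm, loose, beside the setting block. Bystander, as is everything listed below. Origin: centre of the underside.
- connector_2: Loose white connector housing, 17 x 24 x 13 mm. Origin: centre of the underside.
- connector_5: Loose white connector housing, 16 x 22 x 12 mm. Origin: centre of the underside.
- marker: Marker pen lying on the table, 14 x 128 x 16 mm. Origin: underside, mid-length.
- bundle_a: Bundle of harnesses, 134 x 253 x 32 mm, left on the table. Origin: underside, near the middle.
- bundle_c: Bundle of harnesses, 134 x 248 x 32 mm, right front on the table. Origin: underside, near the middle.
- bundle_d: Bundle of harnesses, 166 x 248 x 32 mm, right rear on the table. Origin: underside, near the middle.
- go_gauge: Small pin gauge, 11 x 101 x 11 mm, lying beside the test fixture. Origin: underside, mid-length.
Mind the look-alikes: they are no part of the job. Leave any orange look-alike of the gauge alone. There is more than one size of the setting_block; the job needs the larger.

How it is judged:
By the outcome, as a careful person would: the job done as asked, in the order asked, and still so for the second after the job is handed in, while the arm keeps its last pose, push and grip.
It also fails if it takes over 42 s, if anything falls off the work surface, if the arm or the gripper's body presses on something with over 40 N, if the wrist force passes 120 N, or if a joint passes its speed limit or range.

## Working session

There is one attempt and no reset: what is moved stays moved. The work goes in short steps, Python scripts to look and compute and a tool call to move; the robot and the scene stay as the last step left them, time stands still between calls to the robot, and variables do not carry over. Pictures are saved under pics/ and viewed, at most 10 in all, crops included, and the job is handed in when it is done.

Besides the shell and the picture viewer there is one more tool, called after "Call:" as name(argument=value, ...), one argument or row to a line, values as JSON. jog_arm: Moves the arm, as the interface text tells. Its arguments: {"type":"object","properties":{"slide":{"type":"array"},"rot":{"type":"array"},"gripper":{"type":"array"},"force":{"type":"number"}},"required":["slide","rot","gripper"]}

```bash
mkdir -p pics
cat > h.py <<'E'
import numpy as np, cv2
from scipy.spatial.transform import Rotation as R
from bench import ctrl
def cam(n):
    i=ctrl.camera_info(n); p,d=ctrl.camera(n); return p,d,i
def to_world(i,u,v,z):  # z depth
    c=np.array([(u-i["cx"])/i["fx"]*z,(v-i["cy"])/i["fy"]*z,z])
    return R.from_rotvec(i["rvec"]).as_matrix().T@(c-np.array(i["tvec"]))
def on_plane(i,u,v,h):
    M=R.from_rotvec(i["rvec"]).as_matrix(); o=-M.T@np.array(i["tvec"])
    d=M.T@np.array([(u-i["cx"])/i["fx"],(v-i["cy"])/i["fy"],1.]); return o+d*(h-o[2])/d[2]
def proj(i,P):
    M=R.from_rotvec(i["rvec"]).as_matrix(); c=M@np.array(P)+np.array(i["tvec"]); return i["fx"]*c[0]/c[2]+i["cx"],i["fy"]*c[1]/c[2]+i["cy"]
E
python3 - <<'E'
from h import *
p,d,i=cam("top"); cv2.imwrite("pics/top.png",p)
for l in ["gauge","setting_block","dial_bezel"]:
    for r in ctrl.recognise(l,"top"):
        b=r["bbox"];u,v=(b[0]+b[2])/2,(b[1]+b[3])/2
        z=d[int(v),int(u)];print(l,round(r["p"],2),np.round(b),np.round(to_world(i,u,v,z),3))
E
```

```text
gauge 0.97 [273. 235. 304. 261.] [ 0.495 -0.062  0.092]
gauge 0.9 [340. 190. 367. 217.] [ 0.62  -0.253  0.071]
gauge 0.32 [268. 235. 310. 263.] [ 0.491 -0.063  0.094]
setting_block 0.94 [220. 229. 251. 249.] [0.529 0.093 0.022]
setting_block 0.59 [265. 235. 311. 264.] [ 0.49  -0.06   0.086]
dial_bezel 0.79 [281. 237. 299. 259.] [ 0.495 -0.067  0.084]
dial_bezel 0.68 [345. 190. 363. 205.] [ 0.636 -0.256  0.071]
```

View pics/top.png

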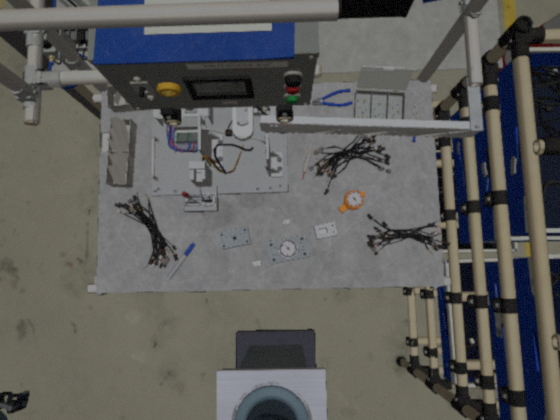

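The top view shows two candidates: the white-dialled gauge on the larger block at (288,248), and an orange look-alike at (353,200). The block at (235,239) is smaller and empty. The first one fits the task. I'll confirm it in an enlarged crop.

Run:
```python
from h import *
p=cv2.imread("pics/top.png"); cv2.imwrite("pics/crop.png",cv2.resize(p[180:270,210:380],None,fx=4.5,fy=4.5,interpolation=cv2.INTER_CUBIC))
o=ctrl.get_obs();print(o["eef_pos"]);T=R.from_rotvec(o["tool_rot"]).as_matrix();print(T.round(3))
print("tool shift mm",T.T@(np.array([.495,-.065,.26])-o["eef_pos"])*1000)
i=ctrl.camera_info("wrist");M=R.from_rotvec(i["rvec"]).as_matrix();c=-M.T@np.array(i["tvec"])
print("cam in tool",T.T@(c-o["eef_pos"]),(M@T).round(2),i["fx"])
```

```text
[0.16118806 0.62934393 0.23058098]
[[-0.969  0.248 -0.   ]
 [ 0.248  0.969 -0.001]
 [ 0.    -0.001 -1.   ]]
tool shift mm [-495.70008178 -589.79782241  -28.7981333 ]
cam in tool [ 0.08330692 -0.00140371 -0.14337855] [[ 0.    1.   -0.  ]
 [-0.95  0.   -0.32]
 [-0.32  0.    0.95]] 312.72766692799456
```

View pics/crop.png

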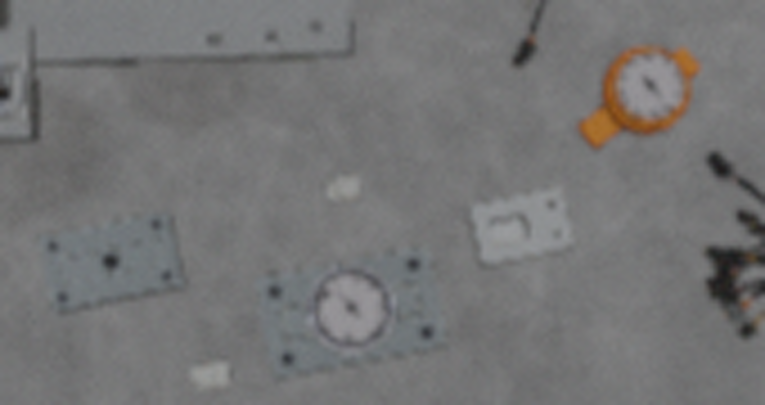

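Confirmed: the bright gauge with the white dial sits on the larger block. I'll move above it.

Call:
jog_arm(
  slide=[
    [-31, -37, 0],
    [-31, -37, 0],
    [-31, -37, 0],
    [-31, -37, 0],
    [-31, -37, 0],
    [-31, -37, 0],
    [-31, -37, 0],
    [-31, -37, 0],
    [-31, -37, 0],
    [-31, -37, 0],
  ],
  rot=[
    [0, 0, 0],
    [0, 0, 0],
    [0, 0, 0],
    [0, 0, 0],
    [0, 0, 0],
    [0, 0, 0],
    [0, 0, 0],
    [0, 0, 0],
    [0, 0, 0],
    [0, 0, 0],
  ],
  gripper=[-1, -1, -1, -1, -1, -1, -1, -1, -1, -1],
)

```text
clock: 1.2
eef_pos: [0.3701, 0.1925, 0.2314]
tool_rot: [0.392, 3.116, 0.001]
ft_force: [1.8, 1.3, 0.7]
finger_gap: 0.0852
grip_force: 0.0
```

Call:
jog_arm(
  slide=[
    [-31, -37, 2],
    [-31, -37, 2],
    [-31, -37, 2],
    [-31, -37, 2],
    [-31, -37, 2],
    [-31, -36, 0],
    [0, 0, 0],
    [0, 0, 0],
  ],
  rot=[
    [0, 0, 0],
    [0, 0, 0],
    [0, 0, 0],
    [0, 0, 0],
    [0, 0, 0],
    [0, 0, 0],
    [0, 0, 0],
    [0, 0, 0],
  ],
  gripper=[-1, -1, -1, -1, -1, -1, -1, -1],
)

```text
clock: 2.0
eef_pos: [0.495, -0.0666, 0.2209]
tool_rot: [-0.396, -3.115, -0.001]
ft_force: [-0.1, 1.1, 0.1]
finger_gap: 0.0857
grip_force: 0.0
```

Run:
```python
from h import *
o=ctrl.get_obs();print(o["clock"],o["eef_pos"],o["q"]);T=R.from_rotvec(o["tool_rot"]).as_matrix();print(T.round(3))
p,d,i=cam("wrist");cv2.imwrite("pics/w1.png",p)
for l in ["dial_bezel","zero_mark","pointer_tip","gauge"]:
    for r in ctrl.recognise(l,"wrist")[:2]:
        b=r["bbox"];u,v=(b[0]+b[2])/2,(b[1]+b[3])/2
        print(l,round(r["p"],2),np.round(b),np.round(on_plane(i,u,v,.091),4),np.round(to_world(i,u,v,d[int(v),int(u)]),4))
```

```text
2.0 [ 0.49501657 -0.06664187  0.22087574] [-3.61332351e-01 -1.03630157e-01  1.94528207e+00  2.45305780e-04
  1.30117434e+00 -1.67944094e+00]
[[-0.968  0.25  -0.001]
 [ 0.25   0.968  0.001]
 [ 0.001  0.    -1.   ]]
dial_bezel 0.44 [241. 158. 332. 221.] [ 0.4906 -0.0581  0.091 ] [ 0.4907 -0.0581  0.0908]
zero_mark 0.91 [259. 168. 315. 223.] [ 0.4958 -0.059   0.091 ] [ 0.495  -0.0589  0.0936]
pointer_tip 0.63 [286. 193. 293. 200.] [ 0.4977 -0.0571  0.091 ] [ 0.497  -0.057   0.0931]
pointer_tip 0.38 [283. 339. 288. 370.] [ 0.6733 -0.1046  0.091 ] [ 0.748  -0.1211  0.0123]
gauge 0.78 [242. 157. 328. 221.] [ 0.4897 -0.0594  0.091 ] [ 0.4899 -0.0594  0.0905]
```

View pics/w1.png

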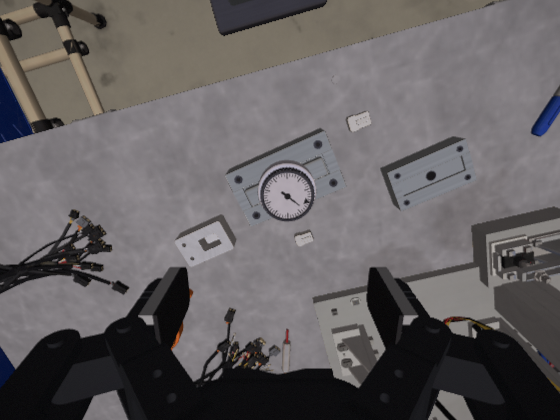

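The wrist view shows the gauge dial at about (288,193). The needle points to the lower right, with tip near (298,202) and the arrowhead near (306,201). Next I'll rectify the dial and find its centre.

```bash
cat >> h.py <<'E'
def rectify(p,i,c,h,half=.036,s=8000):
    "top-down view of plane z=h round c: image right=world +x, up=world +y, s px/m"
    n=int(2*half*s); W=np.float32([[-1,1],[1,1],[1,-1],[-1,-1]])*half
    src=np.float32([proj(i,[c[0]+a,c[1]+b,h]) for a,b in W])
    H=cv2.getPerspectiveTransform(src,np.float32([[0,0],[n,0],[n,n],[0,n]]))
    return cv2.warpPerspective(p,H,(n,n),flags=cv2.INTER_CUBIC)
E
python3 - <<'E'
from h import *
p,d,i=cam("wrist")
c=on_plane(i,288,193,.092)[:2];print(c)
r=rectify(p,i,c,.092);cv2.imwrite("pics/r1.png",cv2.resize(r,None,fx=1,fy=1));print(r.shape)
g=cv2.cvtColor(r,cv2.COLOR_BGR2GRAY)
print(cv2.HoughCircles(cv2.GaussianBlur(g,(9,9),2),cv2.HOUGH_GRADIENT,1.5,50,param1=80,param2=30,minRadius=150,maxRadius=240))
# depth-based centre: points with bezel/case-top height
vv,uu=np.mgrid[150:240:1,240:340:1]
P=np.array([to_world(i,u,v,d[v,u]) for u,v in zip(uu.ravel(),vv.ravel())])
for lo,hi in((.07,.084),(.086,.1)):
    m=P[(P[:,2]>lo)&(P[:,2]<hi)][:,:2];print(lo,len(m),cv2.minEnclosingCircle(m.astype(np.float32)),m.mean(0))
m=P[(P[:,2]>.03)&(P[:,2]<.04)][:,:2]; print("block",cv2.minAreaRect((m*1000).astype(np.float32)))
E
```

```text
[ 0.49377961 -0.05596582]
(576, 576, 3)
[[[306.75 314.25 172.35]
  [255.75 318.75 189.  ]
  [272.25 270.75 151.35]]]
0.07 453 ((0.4955770969390869, -0.05929341912269592), 0.02788555435836315) [ 0.47843823 -0.05644615]
0.086 2253 ((0.49573612213134766, -0.05941152200102806), 0.025168457999825478) [ 0.4949427  -0.05910949]
block ((495.90155029296875, -59.25855255126953), (66.15914916992188, 115.7519302368164), 9.470229148864746)
```

View pics/r1.png

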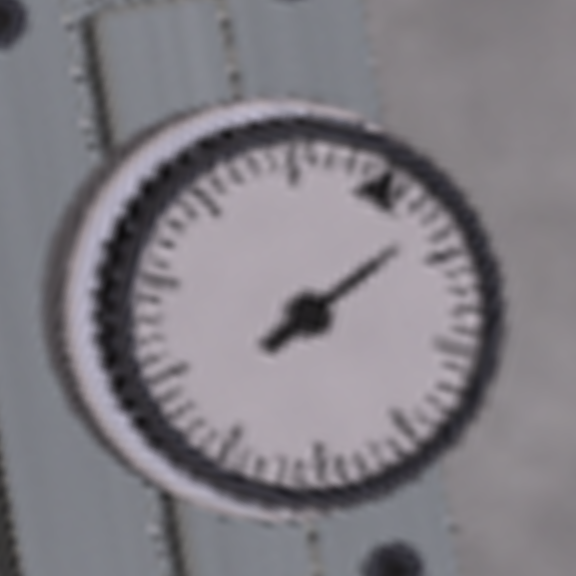

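Depth of the bezel, case and block all agree on the axis at (0.4957, -0.0593), with block yaw about 0.165. The needle is at about 0.63 rad and the zero mark at about 1.03, so the turn is about 0.40 rad clockwise. I'll descend around the bezel with the gripper open and look from close by.

Call:
jog_arm(
  slide=[
    [1, 7, 20],
    [0, 0, 30],
    [0, 0, 30],
    [0, 0, 30],
    [0, 0, 20],
    [0, 0, 9.5],
    [0, 0, 0],
    [0, 0, 0],
  ],
  rot=[
    [0, 0, 0],
    [0, 0, 0],
    [0, 0, 0],
    [0, 0, 0],
    [0, 0, 0],
    [0, 0, 0],
    [0, 0, 0],
    [0, 0, 0],
  ],
  gripper=[-1, -1, -1, -1, -1, -1, -1, -1],
  force=25,
)

```text
clock: 3.1
eef_pos: [0.4967, -0.0589, 0.0829]
tool_rot: [0.392, 3.115, -0.001]
ft_force: [0.8, -0.2, 0.2]
finger_gap: 0.0854
grip_force: 0.0
```

```bash
cat >> h.py <<'E'
def look(name,c=(.4957,-.0593)):
    o=ctrl.get_obs();p,d,i=cam("wrist");print(o["clock"],o["eef_pos"].round(4) if hasattr(o["eef_pos"],"round") else o["eef_pos"],i["tvec"])
    r=rectify(p,i,c,.092);cv2.imwrite(f"pics/{name}.png",r);cv2.imwrite(f"pics/{name}_raw.png",p)
    return p,d,i,r
E
python3 - <<'E'
from h import *
p,d,i,r=look("r2")
print(proj(i,[.4957,-.0593,.092]))
E
```

```text
3.1 [ 0.4967 -0.0589  0.0829] [-0.06451923 -0.46314708  0.08089495]
(np.float64(278.90328037776135), np.float64(277.1294862407847))
```

View pics/r2.png

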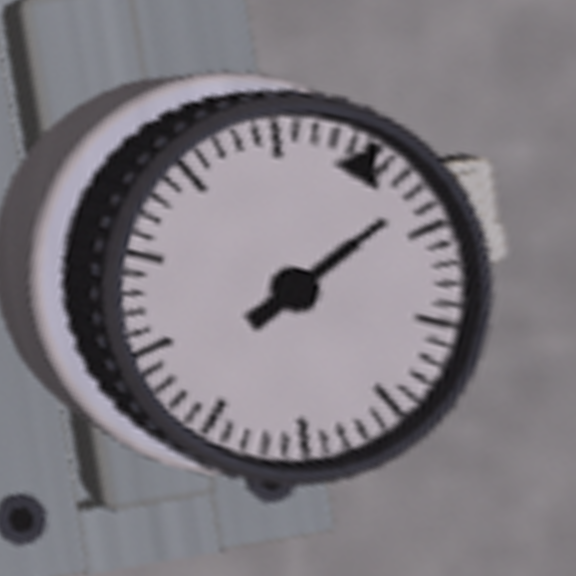

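The rectified dial shows the hub at (297,290), the needle tip at (384,222) and the zero arrow at about (370,165). I'll measure these by code, using the tick ring for the scale's centre.

```bash
cat >> h.py <<'E'
def dial(r):
    "needle angle, zero mark angle (rad), zero - needle"
    g=cv2.cvtColor(r,cv2.COLOR_BGR2GRAY)
    b=(g<np.median(g[220:360,220:360])*.62).astype(np.uint8)
    n,L,S,C=cv2.connectedComponentsWithStats(b)
    dist=np.hypot(*(C-[297,290]).T)
    k=[j for j in range(1,n) if S[j,4]>1000 and dist[j]<50][0]
    w=(L==k).astype(np.uint8); hub=cv2.distanceTransform(w,cv2.DIST_L2,5); hy,hx=np.unravel_index(hub.argmax(),hub.shape)
    q=np.argwhere(w)[:,::-1].astype(float); far=q[np.hypot(*(q-[hx,hy]).T)>35]
    vx,vy,x0,y0=cv2.fitLine(far.astype(np.float32),cv2.DIST_L2,0,.01,.01).ravel()
    tip=far[np.argmax(np.hypot(*(far-[hx,hy]).T))]
    if vx*(tip[0]-hx)+vy*(tip[1]-hy)<0: vx,vy=-vx,-vy
    needle=np.arctan2(-vy,vx)
    t=[j for j in range(1,n) if 15<S[j,4]<700 and 115<dist[j]<180]; z=[j for j in range(1,n) if 500<S[j,4]<4000 and 100<dist[j]<175 and j!=k]
    P=C[t]; A=np.c_[2*P,np.ones(len(P))]; s=np.linalg.lstsq(A,(P**2).sum(1),rcond=None)[0]
    print("hub",hx,hy,"tip",tip,"ring",s[:2].round(1),np.sqrt(s[2]+s[:2]@s[:2]).round(1),len(t),"zero",[(C[j].round(1),S[j,4]) for j in z])
    for j in z:
        a=np.arctan2(s[1]-C[j][1],C[j][0]-s[0]); ah=np.arctan2(hy-C[j][1],C[j][0]-hx); print("needle %.3f zero %.3f (hub-based %.3f) diff %.3f"%(needle,a,ah,a-needle))
E
python3 - <<'E'
from h import *
dial(cv2.imread("pics/r2.png"))
E
```

```text
hub 98 237 tip [489. 329.] ring [290.8 287.5] 156.7 17 zero []
```

```bash
sed -i 's|^    n,L,S,C=cv2|    b*=cv2.circle(np.zeros_like(b),(293,289),168,1,-1)\n    n,L,S,C=cv2|' h.py
python3 - <<'E'
from h import *
dial(cv2.imread("pics/r2.png"))
E
```

```text
hub 294 289 tip [385. 222.] ring [291.4 288.1] 156.3 47 zero [(array([364. , 163.2]), np.int32(1258))]
needle 0.655 zero 1.045 (hub-based 1.063) diff 0.389
```

The turn needed is about 0.39–0.40 rad clockwise, which is positive about tool z. I'll centre and close gently on the bezel.

Call:
jog_arm(
  slide=[
    [0.9, -0.6, 1],
    [0, 0, 0],
    [0, 0, 0],
    [0, 0, 0],
    [0, 0, 0],
    [0, 0, 0],
    [0, 0, 0],
    [0, 0, 0],
  ],
  rot=[
    [0, 0, 0],
    [0, 0, 0],
    [0, 0, 0],
    [0, 0, 0],
    [0, 0, 0],
    [0, 0, 0],
    [0, 0, 0],
    [0, 0, 0],
  ],
  gripper=[-1, 0, 1, 1, 1, 1, 1, 1],
  force=20,
)

```text
clock: 3.95
eef_pos: [0.4954, -0.0592, 0.0813]
tool_rot: [0.393, 3.116, 0.0]
ft_force: [-0.3, 2.8, 6.0]
finger_gap: 0.0492
grip_force: 20.9
```

Call:
jog_arm(
  slide=[
    [0, 0, 0],
    [0, 0, 0],
    [0, 0, 0],
    [0, 0, 0],
    [0, 0, 0],
    [0, 0, 0],
    [0, 0, 0],
  ],
  rot=[
    [0, 0, 0.08],
    [0, 0, 0.08],
    [0, 0, 0.08],
    [0, 0, 0.08],
    [0, 0, 0.075],
    [0, 0, 0],
    [0, 0, 0],
  ],
  gripper=[1, 1, 1, 1, 1, 1, 1],
)

```text
clock: 4.65
eef_pos: [0.4955, -0.0588, 0.0814]
tool_rot: [0.997, 2.978, 0.002]
ft_force: [1.2, 4.3, 5.7]
finger_gap: 0.0487
grip_force: 21.0
```

Run:
```python
from h import *
p,d,i,r=look("r3"); dial(r)
```

```text
4.65 [ 0.4955 -0.0588  0.0814] [-0.2499354  -0.40191605  0.10034961]
hub 291 301 tip [379. 231.] ring [289.4 295.8] 155.1 41 zero []
```

View pics/r3.png

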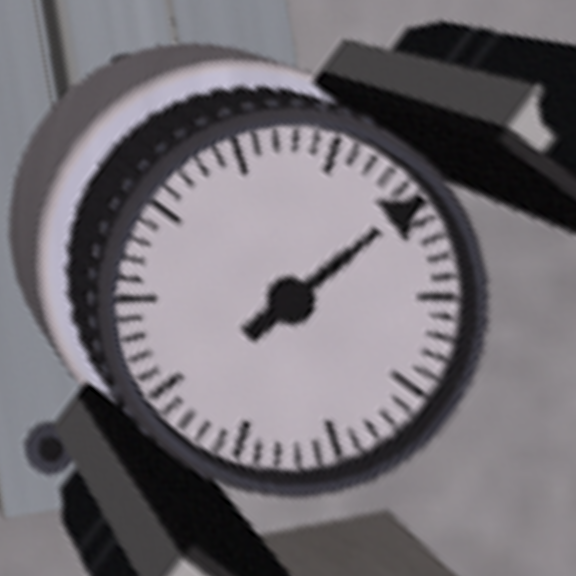

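The arrow at (403,214) is now close to in line with the needle tip at (379,231), perhaps slightly past it. I'll release and then measure accurately, using the phase of all the ticks.

Call:
jog_arm(
  slide=[
    [0, 0, 0],
    [0, 0, 0],
    [0, 0, 0],
    [0, 0, 0],
    [0, 0, 0],
  ],
  rot=[
    [0, 0, 0],
    [0, 0, 0],
    [0, 0, 0],
    [0, 0, 0],
    [0, 0, 0],
  ],
  gripper=[-1, -1, -1, -1, -1],
)

```text
clock: 5.2
eef_pos: [0.4947, -0.0593, 0.0806]
tool_rot: [-0.997, -2.979, 0.0]
ft_force: [-0.2, -0.5, 0.2]
finger_gap: 0.0856
grip_force: 0.0
```

```bash
cat >> h.py <<'E'
def dial2(r,guess):
    g=cv2.cvtColor(r,cv2.COLOR_BGR2GRAY)
    b=(g<np.median(g[220:360,220:360])*.62).astype(np.uint8)
    b*=cv2.circle(np.zeros_like(b),(291,292),168,1,-1)
    n,L,S,C=cv2.connectedComponentsWithStats(b)
    k=L[280:310,280:310].max(); w=(L==k).astype(np.uint8)&cv2.circle(np.zeros_like(b),(291,295),125,1,-1)
    D=cv2.distanceTransform(w,cv2.DIST_L2,5); m=np.argwhere(D>D.max()-1.5).mean(0); hx,hy=m[1],m[0]
    q=np.argwhere(w)[:,::-1]-[hx,hy]; R_=np.hypot(*q.T); th=np.arctan2(-q[:,1],q[:,0])
    front=(R_>35)&(np.abs(np.angle(np.exp(1j*(th-guess))))<.5); tail=(R_>30)&(np.abs(np.angle(np.exp(1j*(th-guess-np.pi))))<.8)
    f=q[front].mean(0);t=q[tail].mean(0)
    dist=np.hypot(*(C-[291,292]).T)
    T=[j for j in range(1,n) if 15<S[j,4]<700 and 130<dist[j]<180]; P=C[T]
    s=np.linalg.lstsq(np.c_[2*P,np.ones(len(P))],(P**2).sum(1),rcond=None)[0]
    e=np.abs(np.hypot(*(P-s[:2]).T)-np.sqrt(s[2]+s[:2]@s[:2]))<12; P=P[e]
    c=s[:2]; a=np.arctan2(c[1]-P[:,1],P[:,0]-c[0])
    # joint fit of centre and phase: tick angles = multiple of step + phase + centre shift terms
    st=2*np.pi/50
    ph=np.angle(np.mean(np.exp(1j*a*50)))/50
    for _ in range(5):
        res=(a-ph+st/2)%st-st/2; A=np.c_[np.ones(len(a)),np.cos(a),np.sin(a),np.cos(2*a),np.sin(2*a)]
        x=np.linalg.lstsq(A,res,rcond=None)[0]; ph+=x[0]
        a=a-A[:,1:]@x[1:]
    z=ph+np.round((guess-ph)/st)*st
    nf=np.arctan2(-f[1],f[0]); nl=np.arctan2(-(f-t)[1],(f-t)[0])
    print("hub",hx.round(1),hy.round(1),"c",c.round(1),len(P),"rms",res.std().round(4),"needle hub-front %.3f tail-front %.3f  nearest tick %.3f"%(nf,nl,z))
E
python3 - <<'E'
from h import *
dial2(cv2.imread("pics/r2.png"),.66);dial2(cv2.imread("pics/r3.png"),.66)
p,d,i,r=look("r4");dial2(r,.66)
cv2.imwrite("pics/r4z.png",cv2.resize(r[150:400,200:500],None,fx=2.4,fy=2.4,interpolation=cv2.INTER_CUBIC))
E
```

```text
hub 294.2 289.0 c [291.  289.5] 47 rms 0.0017 needle hub-front 0.656 tail-front 0.656  nearest tick 0.658
hub 289.9 300.9 c [288.2 295.3] 45 rms 0.002 needle hub-front 0.678 tail-front 0.674  nearest tick 0.634
5.2 [ 0.4947 -0.0593  0.0806] [-0.24884882 -0.40160175  0.10049192]
hub 292.5 300.2 c [290.2 294.6] 42 rms 0.0014 needle hub-front 0.660 tail-front 0.656  nearest tick 0.637
```

View pics/r4z.png

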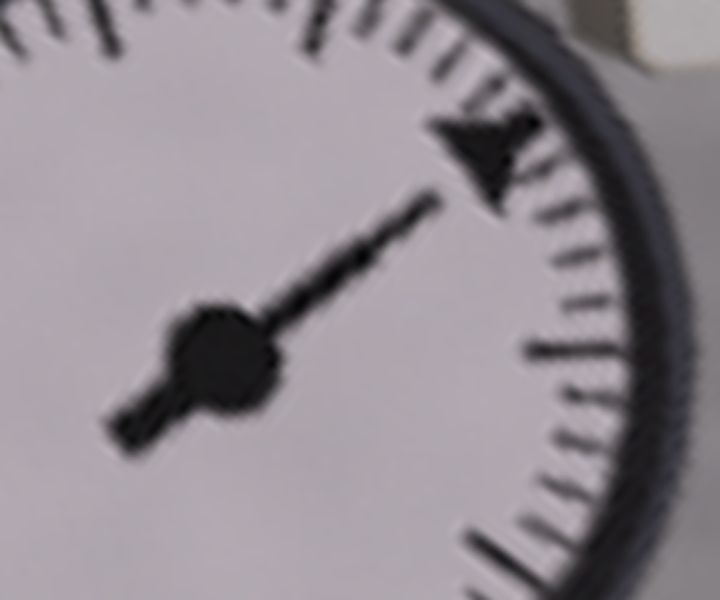

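The ticks give zero at 0.637 and the needle at 0.657 (arrow at about (490,150), tip at (435,198) in the crop). I overshot by 0.02 rad. I'll grip again, turn back 0.02 and release.

Call:
jog_arm(
  slide=[
    [-0.3, 0.9, -0.5],
    [0, 0, 0],
    [0, 0, 0],
    [0, 0, 0],
    [0, 0, 0],
    [0, 0, 0],
    [0, 0, 0],
  ],
  rot=[
    [0, 0, 0],
    [0, 0, 0],
    [0, 0, 0],
    [0, 0, 0],
    [0, 0, 0],
    [0, 0, 0],
    [0, 0, 0],
  ],
  gripper=[0, 1, 1, 1, 1, 1, 1],
  force=20,
)

```text
clock: 5.95
eef_pos: [0.4959, -0.0587, 0.0816]
tool_rot: [0.997, 2.979, 0.0]
ft_force: [-0.7, 1.9, 3.6]
finger_gap: 0.0491
grip_force: 20.8
```

Call:
jog_arm(
  slide=[
    [0, 0, 0],
    [0, 0, 0],
    [0, 0, 0],
    [0, 0, 0],
    [0, 0, 0],
    [0, 0, 0],
    [0, 0, 0],
    [0, 0, 0],
    [0, 0, 0],
  ],
  rot=[
    [0, 0, -0.01],
    [0, 0, -0.01],
    [0, 0, 0],
    [0, 0, 0],
    [0, 0, 0],
    [0, 0, 0],
    [0, 0, 0],
    [0, 0, 0],
    [0, 0, 0],
  ],
  gripper=[1, 1, 1, 1, -1, -1, -1, -1, -1],
)

```text
clock: 6.85
eef_pos: [0.4955, -0.0587, 0.0811]
tool_rot: [-0.967, -2.989, 0.0]
ft_force: [0.5, 0.2, -0.6]
finger_gap: 0.0853
grip_force: 0.0
```

Run:
```python
from h import *
p,d,i,r=look("r5");dial2(r,.66)
p,d,i,r=look("r5b");dial2(r,.66)
vv,uu=np.mgrid[0:420:2,0:560:2]
P=np.array([to_world(i,u,v,d[v,u]) for u,v in zip(uu.ravel(),vv.ravel()) if d[v,u]>0])
m=P[(np.hypot(P[:,0]-.4957,P[:,1]+.0593)<.035)&(P[:,2]>.085)&(P[:,2]<.1)][:,:2];print(cv2.minEnclosingCircle(m.astype(np.float32)))
```

```text
6.85 [ 0.4955 -0.0587  0.0811] [-0.24114291 -0.40674297  0.09922322]
hub 292.3 300.0 c [289.9 293.1] 46 rms 0.0085 needle hub-front 0.655 tail-front 0.655  nearest tick 0.656
6.9 [ 0.4956 -0.0587  0.0812] [-0.24116586 -0.40678244  0.09922061]
hub 292.3 299.9 c [289.4 293.9] 41 rms 0.0039 needle hub-front 0.656 tail-front 0.657  nearest tick 0.657
((0.4957950711250305, -0.060520853847265244), 0.02509775198996067)
```

Zero and needle now agree within 0.002 rad. The gripper is open, so I'll go straight down to the case and grip it.

Call:
jog_arm(
  slide=[
    [0, 0, 10],
    [0, 0, 10],
    [0, 0, 11],
    [0, 0, 0],
    [0, 0, 0],
  ],
  rot=[
    [0, 0, 0],
    [0, 0, 0],
    [0, 0, 0],
    [0, 0, 0],
    [0, 0, 0],
  ],
  gripper=[-1, -1, -1, -1, -1],
)

```text
clock: 7.45
eef_pos: [0.4952, -0.0586, 0.0496]
tool_rot: [-0.967, -2.988, -0.0]
ft_force: [0.5, -0.5, 0.1]
finger_gap: 0.0853
grip_force: 0.0
```

Call:
jog_arm(
  slide=[
    [0, 0, 0],
    [0, 0, 0],
    [0, 0, 0],
    [0, 0, 0],
    [0, 0, 0],
    [0, 0, 0],
    [0, 0, 0],
    [0, 0, 0],
  ],
  rot=[
    [0, 0, 0],
    [0, 0, 0],
    [0, 0, 0],
    [0, 0, 0],
    [0, 0, 0],
    [0, 0, 0],
    [0, 0, 0],
    [0, 0, 0],
  ],
  gripper=[-0.5, 0, 1, 1, 1, 1, 1, 1],
  force=40,
)

```text
clock: 8.25
eef_pos: [0.4963, -0.059, 0.0511]
tool_rot: [0.967, 2.988, -0.0]
ft_force: [-0.4, -0.1, 4.6]
finger_gap: 0.0549
grip_force: 43.0
```

Run:
```python
from h import *
p,d,i,r=look("r6");dial2(r,.66)
o=ctrl.get_obs();print(o["ft_force"],o["moment"],o["finger_gap"],o["grip_force"])
```

```text
8.25 [ 0.4963 -0.059   0.0511] [-0.24132779 -0.39763097  0.06975618]
hub 294.4 300.9 c [290.5 293.5] 35 rms 0.0075 needle hub-front 0.654 tail-front 0.655  nearest tick 0.659
[-0.43235313 -0.33125095  5.72375054] [-0.05034459  0.16497542 -0.02674897] 0.05518750965486074 43.01109194755554
```

Still aligned, and the 55 mm gap means the case is held with almost no side force. I'll lift straight up.

Call:
jog_arm(
  slide=[
    [0, 0, -3],
    [0, 0, -5],
    [0, 0, -6],
    [0, 0, -8],
    [0, 0, -10],
    [0, 0, -12],
    [0, 0, -12],
    [0, 0, -12],
    [0, 0, -10],
    [0, 0, -8],
  ],
  rot=[
    [0, 0, 0],
    [0, 0, 0],
    [0, 0, 0],
    [0, 0, 0],
    [0, 0, 0],
    [0, 0, 0],
    [0, 0, 0],
    [0, 0, 0],
    [0, 0, 0],
    [0, 0, 0],
  ],
  gripper=[1, 1, 1, 1, 1, 1, 1, 1, 1, 1],
)

```text
clock: 9.3
eef_pos: [0.4959, -0.0588, 0.1376]
tool_rot: [0.967, 2.988, -0.0]
ft_force: [-0.5, -0.5, -3.7]
finger_gap: 0.0548
grip_force: 43.1
```

Call:
jog_arm(
  slide=[
    [0, 0, -7],
    [0, 0, -5],
    [0, 0, -3],
    [0, 0, -1],
    [0, 0, 0],
    [0, 0, 0],
    [0, 0, 0],
    [0, 0, 0],
    [0, 0, 0],
    [0, 0, 0],
  ],
  rot=[
    [0, 0, 0],
    [0, 0, 0],
    [0, 0, 0],
    [0, 0, 0],
    [0, 0, 0],
    [0, 0, 0],
    [0, 0, 0],
    [0, 0, 0],
    [0, 0, 0],
    [0, 0, 0],
  ],
  gripper=[1, 1, 1, 1, 1, 1, 1, 1, 1, 1],
)

```text
clock: 10.3
eef_pos: [0.4956, -0.0587, 0.1522]
tool_rot: [-0.967, -2.989, 0.0]
ft_force: [0.6, -0.2, -4.1]
finger_gap: 0.0546
grip_force: 43.1
```

Run:
```python
from h import *
o=ctrl.get_obs();print(o["ft_force"],o["moment"],o["finger_gap"],np.abs(o["joint_velocities"]).max())
p,d,i=cam("wrist");r=rectify(p,i,(.4957,-.0593),.192);cv2.imwrite("pics/r7.png",r);dial2(r,.66)
s,_,_=cam("side");cv2.imwrite("pics/fin.png",np.hstack([cv2.resize(s,(400,300)),cv2.resize(p,(400,300))]))
```

```text
[ 0.58371192 -0.15049396 -4.14625893] [-0.06168648  0.0017147  -0.02351027] 0.05459389507725209 0.0017644636360878252
hub 296.7 303.1 c [291.1 294.8] 36 rms 0.001 needle hub-front nan tail-front nan  nearest tick 0.657h.py:52: RuntimeWarning: Mean of empty slice.
  f=q[front].mean(0);t=q[tail].mean(0)
  ret = um.true_divide(
```

View pics/fin.png

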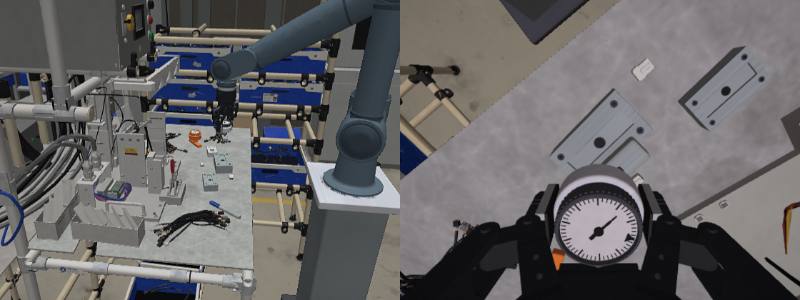

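The gauge is in the air between the fingers (wrist half of the picture, dial at about (598,225)). The pocket below is empty, the needle has swung as expected, and the zero mark is unmoved. The force reading matches the gauge's 0.4 kg and the arm is still, so I'll hand it in.

```bash
python3 -c "
from bench import ctrl
print(ctrl.sign_off())"
```

```text
the job is handed in; nothing more can be done
None
```

The bezel zero was set to the pointer within about 0.002 rad, and the gauge is now held by its case about 10 cm up, level and still above the setting block, handed in at about 10.4 s.

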